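# Stack a mould set squarely against the stop

## Robot

A 6-joint arm with a two-finger parallel gripper is mounted at the origin on a cart in front of the work surface, level with it; the furniture and walls round the work are solid. World frame = base frame: x ahead of the robot, y to its left, z up, the work surface at z = 0. Lengths are in mm, angles in rad, forces in N, time in s.
With the tool pointing down it reaches from about 300 to 875 mm from the base axis. Payload 4.2 kg.
Tool frame: the origin (TCP) lies at the very end of the fingers, on their centre line; the grasp point (between the pads) lies manip.grip_depth behind it (manip.grip_depth is the distance from the TCP to the grasp point, in mm); z points along the fingers, y is the line along which they close (so a half turn about z gives the same grasp; the last joint's range is limited). The gripper opens to 85 mm and grips with 20 to 120 N. Pads are 22 mm wide; open, the fingers measure 114 mm over their backs; the gripper's body (76 mm by 85 mm) begins 54 mm behind the grasp point. The pads swing forward as they close: fully open they stand 13 mm farther back than shut.
Start: joints at [-1.278, 0.32, 1.565, -0, 1.257, -0.02], TCP at [176.944, -547.113, 231.338] pointing down, gripper open.
Joint ranges: [-3.11, 3.11], [-0.84, 2.01], [0.21, 2.61], [-1.34, 4.49], [0.05, 2.63], [-2.56, 2.56]. Speed limits (rad/s): [2.57, 2.57, 3.14, 3.14, 3.14, 3.14].

## Interface

Orientations are given as a unit quaternion [w, x, y, z].
In Python, from workcell import readout, viewer, workorder, manip gives the robot as it stands.
- The arm moves only by the shell command python3 -m inch 'ROWS' [FORCE]. ROWS is text: rows parted by semicolons, each of 7 numbers parted by spaces: the opening, from 0 (shut) to 1 (fully open), then the shift along the tool's x, y, z in m, then the turn, a rotation vector about the tool's x, y, z in rad. A call has 1 to 20 rows; each row shifts and turns the commanded pose from where the row before left it, along the tool's axes as they then stand; what a row does not reach is not made up. A row lasts 1/8 s, in which the tool goes at most 62.5 mm and 10.7 degrees, less where a joint would pass 70% of its speed; a pose out of reach is approached as far as the arm can. A call is refused whole if a number of a shift passes 0.0625 or a number of a turn 0.188, either way. A call with a gripper value outside its range is refused whole. The fingers move at their own pace and stop on an object; FORCE is the grip in N (left out, the last holds). Time passes only in rows, so rows that do not move let the fingers close. It gives the time, the measured TCP pose, the force, the opening and the grip force at its end, in the units of the state.
- readout.sense(): the state, without advancing time (a new reading comes with each control period).
- viewer.capture(name): name is "scene" or "top" or "wrist"; returns a dict with "pixels" (384x512x3 uint8, red, green, blue), "mtx" (3x3 intrinsics, pixels), "rvec" (rotation vector, rad) and "tvec" (3), from world to camera coordinates, as OpenCV has them; the wrist camera has in their place "tool_from_camera" (4x4, takes a point from camera to tool coordinates, whose origin is the TCP and whose axes are the flange's). Camera axes: x right, y down, z forward; pixel columns grow to the right and rows downward; lengths in mm; the calibration is good to about 2 mm. The wrist camera is an equidistant fisheye: a pixel r from the principal point sees the ray r / f radians off the axis. A picture is of the moment at which its call begins: read the wrist's pose just before it. There is no depth.
- workorder.job_done(): hands the job in; it is judged then, once.
The state is a dict: "clock": time; "joints": joint angles; "joint_velocities": joint speeds; "joint_torque": joint torques, N m; "tool_pos": TCP position; "tcp_rot": TCP orientation; "contact_force": force on the tool from outside, world axes, zero at the start; "torque": the same for the moment, N m; "grip_width": opening from 0.0 (shut) to 1.0 (fully open); "grasp_force": force on a finger pad.
Only numpy, scipy, OpenCV 4.12 (cv2) and the standard library are available. Lean on these libraries where they do the work, as an engineer would, in place of code of your own. Each camera call takes 0.05 s, during which the arm holds its last target. There are 200 camera calls.

## Task

Get the mould set ready for the press. Push the heavy base plate away from you (walking it by its two near corners in turn is easiest) until its far edge lies flush against the fence of the green stop. Then lay the mould frame flat on it between the two white lines and the blue cover plate squarely on the frame, each slid gently back against the fence as it is put down so that all edges line up, and leave the other things on the bench where they are.

Things in the scene. Friction and masses are not known exactly. Their poses are not given: they have to be found in the camera images.
- base_plate: dark steel plate, 96 (x) x 130 (y) x 20 mm, 0.6 to 0.86 kg (5 to 12 N slides it), loose, too wide to grasp: push it. Origin: centre of its underside, z up; the -x long edge faces the robot, the +x one the fence, up to 0.3 rad out of square. White lines on top along x, at y = -32 and +32 mm, mark the frame's lane. It must go about 20 to 80 mm along the stop's +x.
- stop: green block, 36 (x) x 150 (y) x 46 mm (64 with its black knob), fixed. Origin: under its centre; +x away from the robot. On its -x side an aluminium fence, 150 wide, 56 high, square to x, on rods: its face is clamped somewhere from x = -32 to -62 mm, not reported, to be found by touch. It does not yield; push with no more than 60 N.
- frame: aluminium mould frame, 96 (x) x 60 (y) x 22 mm, window 72 x 36 mm, about 0.17 kg. Origin: centre of its underside, z out of its top; ends alike. Starts on rest_a, sloped 32 degrees with the -x end low (to the robot), underside centre 49 mm up: the tool must lean as much to grasp it across the 60 mm (y), then stand upright to lay it flat.
- cover: blue cover plate, 96 (x) x 60 (y) x 12 mm, about 0.19 kg. Origin: centre of its underside, z out of its top; ends and faces alike. Starts on rest_b, sloped like the frame.
- rest_a: grey slanted rest of the frame, fixed, left or right. Origin: under its 110 (x) x 50 (y) mm foot, +x to the high end (74 mm up). Panel 40 mm wide: the frame overhangs 10 mm or so each side; lip 9 mm high at the low end. Between left and right the microscope and nozzle stand reach forward to about x = 0.44 m (y -0.05 to 0.2): carry things past at x 0.36 or so.
- rest_b: grey slanted rest like rest_a, on the other side; holds the cover
- wax: blue wax block, 38 x 52 x 26 mm, bystander, origin under its centre; not to be moved by more than 20 mm
- gauge: brass slide gauge, 39 x 125 x 9 mm, lying flat, bystander, origin under its centre; not to be moved by more than 20 mm
- tester: black stone tester in its dock, 62 x 124 x 57 mm, bystander, origin under its centre; not to be moved by more than 20 mm

How it is judged:
By the outcome, as a careful person would: the job done as asked, in the order asked, and still so for the second after the job is handed in, with the robot touching nothing.
It also fails if it takes over 72 s, if anything falls off the work surface, if the arm or the gripper's body presses on something with over 40 N, if the wrist force passes 120 N, or if a joint passes its speed limit or range.

## Working session

There is one attempt and no reset: what is moved stays moved. The work goes in short steps, Python scripts to look and compute and a shell command to move; the robot and the scene stay as the last step left them, time stands still between calls to the robot, and variables do not carry over. Pictures are saved under pics/ and viewed, at most 10 in all, crops included, and the job is handed in when it is done.

```bash
mkdir -p pics; ls
python3 - <<'E'
from workcell import readout, viewer, workorder, manip
import cv2
s=readout.sense(); print(s); print(manip.grip_depth)
for n in ("scene","top"):
    d=viewer.capture(n); cv2.imwrite(f"pics/{n}0.png",cv2.resize(d["pixels"][:,:,::-1],(800,600),interpolation=cv2.INTER_CUBIC)); print(n,d["mtx"],d["rvec"],d["tvec"])
E
```

```text
pics
{'clock': 0.0, 'joints': array([-1.27799744e+00,  3.20281424e-01,  1.56568260e+00,  1.45314130e-05,
        1.25739383e+00, -1.99653655e-02]), 'joint_velocities': array([-1.65189004e-03,  3.66652193e-05,  3.99727720e-04, -8.57808497e-04,
        1.38614324e-03,  5.63844887e-04]), 'joint_torque': array([ 1.14561102e-03, -4.15517020e+01, -2.34160745e+01,  1.74873171e-04,
        8.39417742e-03,  7.25859138e-06]), 'tool_pos': array([ 176.80728638, -546.63835   ,  230.48688882]), 'tcp_rot': array([-8.75341481e-04,  9.87797180e-01,  1.55743226e-01, -1.13182921e-04]), 'contact_force': array([-0.46036958, -0.39825586, -0.98927723]), 'torque': array([ 0.03614568,  0.00470864, -0.01844191]), 'grasp_force': 0.0, 'grip_width': 1.003930145221458}
18.700000000000003
scene [[402.66392543   0.         266.15426787]
 [  0.         402.66392543 187.21404729]
 [  0.           0.           1.        ]] [ 1.3097917  -2.26958936  0.8782616 ] [257.28970944 398.7077164  744.06684622]
top [[430.04958946   0.         256.95962996]
 [  0.         430.04958946 191.41798165]
 [  0.           0.           1.        ]] [ 2.1479269  -2.11924943  0.17479716] [  -2.80165759  522.97228464 1196.34447892]
```

View pics/scene0.png

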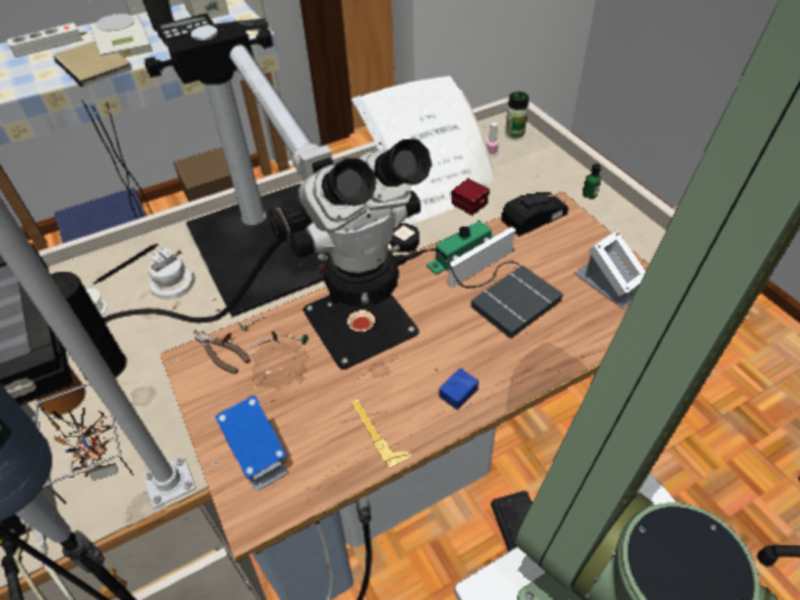

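View pics/top0.png

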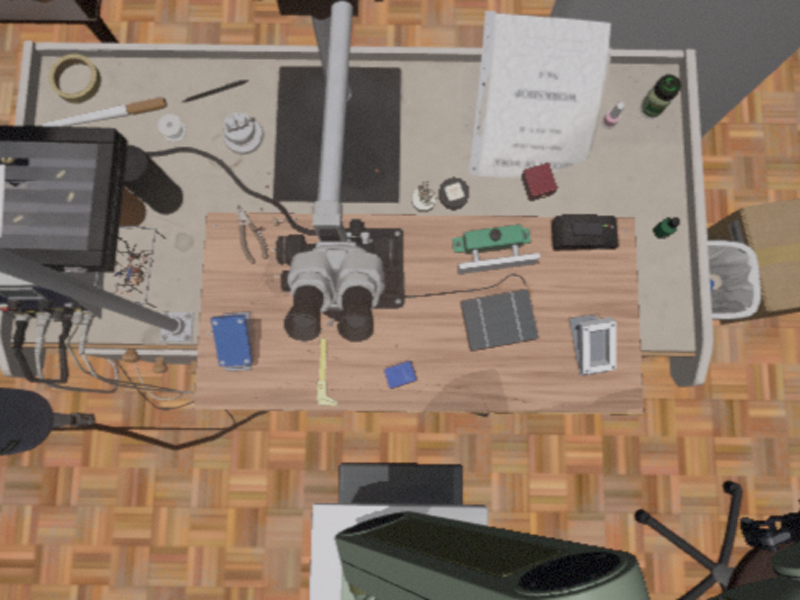

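```bash
cat > h.py <<'E'
import numpy as np,cv2
from scipy.spatial.transform import Rotation as R
from scipy.optimize import least_squares
K={'scene':np.array([[402.66392543,0,266.15426787],[0,402.66392543,187.21404729],[0,0,1]]),'top':np.array([[430.04958946,0,256.95962996],[0,430.04958946,191.41798165],[0,0,1]])}
RV={'scene':np.array([1.3097917,-2.26958936,.8782616]),'top':np.array([2.1479269,-2.11924943,.17479716])}
TV={'scene':np.array([257.28970944,398.7077164,744.06684622]),'top':np.array([-2.80165759,522.97228464,1196.34447892])}
def proj(n,P): return cv2.projectPoints(np.atleast_2d(np.array(P,float)),RV[n],TV[n],K[n],None)[0][:,0]
def unproj(n,uv,z):
    Rm=cv2.Rodrigues(RV[n])[0]; c=-Rm.T@TV[n]; d=Rm.T@np.linalg.inv(K[n])@np.array([*uv,1.]); return c+d*(z-c[2])/d[2]
def crop(name,px,c0,r0,w,h,s):
    im=cv2.resize(px[r0:r0+h,c0:c0+w,::-1],None,fx=s,fy=s,interpolation=cv2.INTER_CUBIC)
    for c in range((c0+9)//10*10,c0+w,10): cv2.putText(im,str(c),(int((c-c0+.5)*s),8),0,.3,(0,255,255),1); cv2.line(im,(int((c-c0+.5)*s),10),(int((c-c0+.5)*s),14),(0,255,255),1)
    for r in range((r0+9)//10*10,r0+h,10): cv2.putText(im,str(r),(0,int((r-r0+.5)*s)+4),0,.3,(0,255,255),1); cv2.line(im,(20,int((r-r0+.5)*s)),(24,int((r-r0+.5)*s)),(0,255,255),1)
    if name: cv2.imwrite(name,im)
    return im
E
python3 - <<'E'
from h import *
from workcell import viewer
t=viewer.capture("top")["pixels"]; s=viewer.capture("scene")["pixels"]
np.savez("im0",t=t,s=s)
crop("pics/a.png",t,284,138,128,108,5.5)
crop("pics/b.png",s,270,135,150,85,5.3)
a=crop(None,t,128,192,44,56,8); b=crop(None,s,130,245,62,75,7)
H=max(a.shape[0],b.shape[0]); m=np.zeros((H,a.shape[1]+b.shape[1],3),np.uint8); m[:a.shape[0],:a.shape[1]]=a; m[:b.shape[0],a.shape[1]:]=b
print(m.shape); cv2.imwrite("pics/c.png",m)
E
```

```text
(525, 786, 3)
```

View pics/a.png

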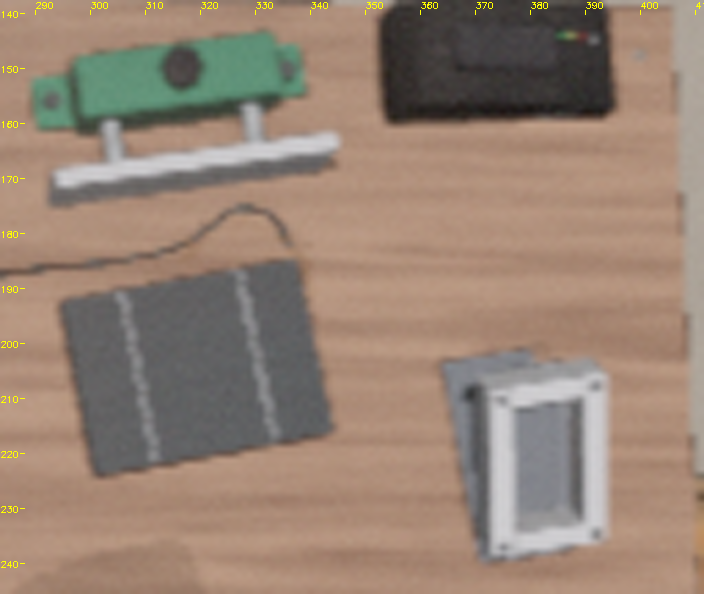

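View pics/c.png

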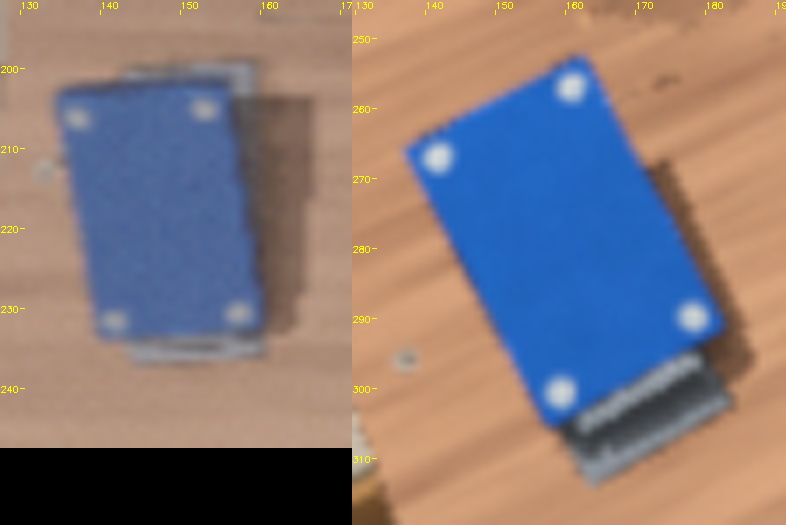

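View pics/b.png

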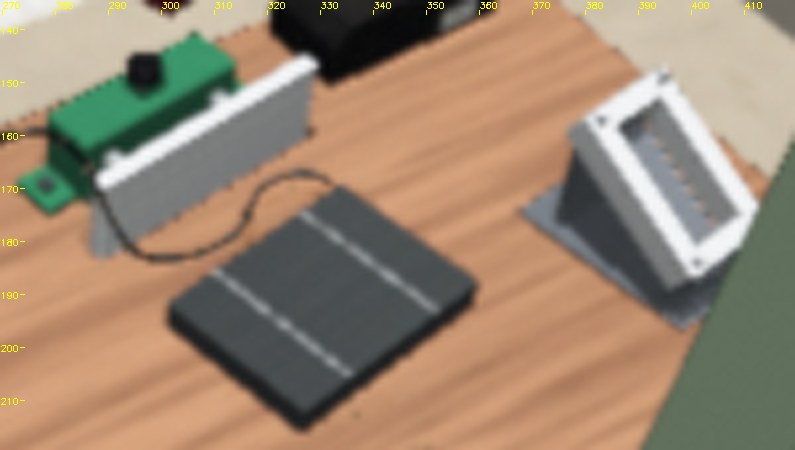

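```bash
cat > fit.py <<'E'
from h import *
def T(p,o,s): p=np.array(p,float); return p/s-.5+np.array(o)
a=lambda p:T(p,(284,138),5.5); b=lambda p:T(p,(270,135),5.3)
ct=lambda p:T(p,(128,192),8)
cs=lambda p:T(np.array(p)-[352,0],(130,245),7)
def fit(obj,obs,tilt,z0,freez=True,g=(450,-100)):
    def P(q): 
        M=R.from_euler('ZY',[q[2],-tilt]).as_matrix(); return np.array(obj)@M.T+[q[0],q[1],q[3] if freez else z0]
    f=lambda q:np.concatenate([(proj(n,P(q))-uv).ravel() for n,uv in obs.items()])
    r=least_squares(f,[*g,0,z0]); print(np.round(r.x[:2],1),'yaw',round(r.x[2],4),'z',round(r.x[3],1)); print(np.round(f(r.x).reshape(-1,2),1).tolist()); return r.x
def box(x,y,z): return [(x,y,z),(x,-y,z),(-x,-y,z),(-x,y,z)]
print('plate');pl=fit(box(48,65,20),{'top':a([(60,301),(297,259),(334,431),(98,477)]),'scene':b([(168,309),(341,186),(477,287),(302,417)])},0,0)
fit(box(48,65,20),{'top':a([(60,301),(297,259),(334,431),(98,477)]),'scene':b([(168,309),(341,186),(477,287),(302,417)])},0,0,False)
print('fence');fit([(0,75,56),(0,-75,56)],{'top':a([(57,187),(340,150)]),'scene':b([(98,188),(318,66)])},0,0)
t=np.radians(32)
print('frame');fit(box(48,30,22),{'top':a([(482,385),(607,373),(605,540),(484,556)]),'scene':b([(572,128),(664,70),(757,208),(694,286)])},t,49,g=(450,-300))
print('cover');fit(box(48,30,12),{'top':ct([(56,90),(230,80),(260,335),(100,338)]),'scene':cs([(408,150),(585,55),(724,325),(548,428)])},t,49,g=(450,300))
E
python3 fit.py
```

```text
plate
[ 490.7 -180.9] yaw 0.1966 z -2.8
[[0.6, 0.4], [0.7, 0.2], [1.0, 0.7], [0.2, 0.5], [-1.4, -0.3], [-0.9, 0.1], [-0.2, -0.2], [-0.4, 0.2]]
[ 489.7 -180. ] yaw 0.1968 z 0.0
[[0.4, 0.6], [0.6, 0.3], [0.9, 1.0], [-0.0, 0.7], [-1.4, -0.6], [-0.9, -0.2], [-0.1, -0.5], [-0.4, -0.1]]
fence
[ 589.4 -176.2] yaw 0.1359 z 2.9
[[0.4, 0.2], [0.6, 0.6], [-0.3, -0.0], [-0.9, -0.2]]
frame
[ 447.  -346.5] yaw 0.1756 z 50.3
[[0.7, 1.3], [-0.6, -0.0], [0.3, 0.1], [1.6, 0.6], [0.6, -1.7], [-2.2, -0.6], [0.6, 3.0], [-1.6, -1.0]]
cover
[445. 308.] yaw 0.0699 z 49.2
[[1.0, 0.9], [0.9, 0.9], [1.8, -0.3], [0.8, 0.5], [-1.6, -0.7], [-0.6, -0.5], [-0.3, 0.5], [-1.1, 0.4]]
```

```bash
cat > go.py <<'E'
# go.py x y z psi lean_deg : turn (tool axes), then shift in the axes after the turn, m
import sys; from h import *
from workcell import readout
x,y,z,psi,l=map(float,sys.argv[1:6]); s=readout.sense(); q=s['tcp_rot']; C=R.from_quat([q[1],q[2],q[3],q[0]])
G=R.from_euler('ZYX',[psi,-np.radians(l),np.pi])
d=np.array([x,y,z])-s['tool_pos']
print('t',round(s['clock'],2),'pos',np.round(s['tool_pos'],1),'F',np.round(s['contact_force'],1),'grip',round(s['grip_width'],3),round(s['grasp_force'],1))
print('turn',np.round((C.inv()*G).as_rotvec(),4),'shift after',np.round(G.inv().apply(d)/1e3,4),'shift before',np.round(C.inv().apply(d)/1e3,4))
E
python3 go.py 406 -197 60 0.197 0
```

```text
t 0.2 pos [ 176.9 -546.8  230.8] F [ 0.4  0.1 -1.4] grip 1.004 0.0
turn [-0.001   0.      0.1158] shift after [ 0.2932 -0.2982  0.1708] shift before [ 0.3257 -0.2622  0.1711]
```

```bash
python3 -m inch '1 0 0 0 0 0 0.116; 1 .033 -.034 .01 0 0 0; 1 .033 -.033 .02 0 0 0; 1 .033 -.033 .02 0 0 0; 1 .033 -.033 .02 0 0 0; 1 .033 -.033 .02 0 0 0; 1 .033 -.033 .02 0 0 0; 1 .033 -.033 .02 0 0 0; 1 .033 -.033 .02 0 0 0; 1 .029 -.033 .021 0 0 0; 1 0 0 0 0 0 0;1 0 0 0 0 0 0'; python3 go.py 406 -197 -4 0.197 0
python3 - <<'E'
from h import *
from workcell import viewer,readout
s=readout.sense(); d=viewer.capture("wrist"); print(s['tool_pos'],d['mtx'].tolist(),np.round(d['tool_from_camera'],3).tolist())
cv2.imwrite("pics/w1.png",cv2.resize(d["pixels"][:,:,::-1],None,fx=1.5,fy=1.5))
E
```

```text
clock: 1.7
tool_pos: [406.2, -197.9, 60.5]
tcp_rot: [0.0, 0.995, 0.099, 0.0]
contact_force: [-0.4, -0.1, -0.2]
grip_width: 1.004
grasp_force: 0.0
t 1.7 pos [ 406.2 -197.9   60.5] F [-0.4 -0.1 -0.2] grip 1.004 0.0
turn [ 0.0006 -0.0001  0.0005] shift after [-0.     -0.0009  0.0645] shift before [-0.     -0.0009  0.0645]
[ 406.19548713 -197.88193769   60.49371615] [[297.3186396354542, 0.0, 256.77721777516666], [0.0, 297.3186396354542, 194.24062787129955], [0.0, 0.0, 1.0]] [[-0.0, -0.962, -0.272, 69.817], [1.0, -0.0, 0.0, -0.359], [-0.0, -0.272, 0.962, -142.586], [0.0, 0.0, 0.0, 1.0]]
```

View pics/w1.png

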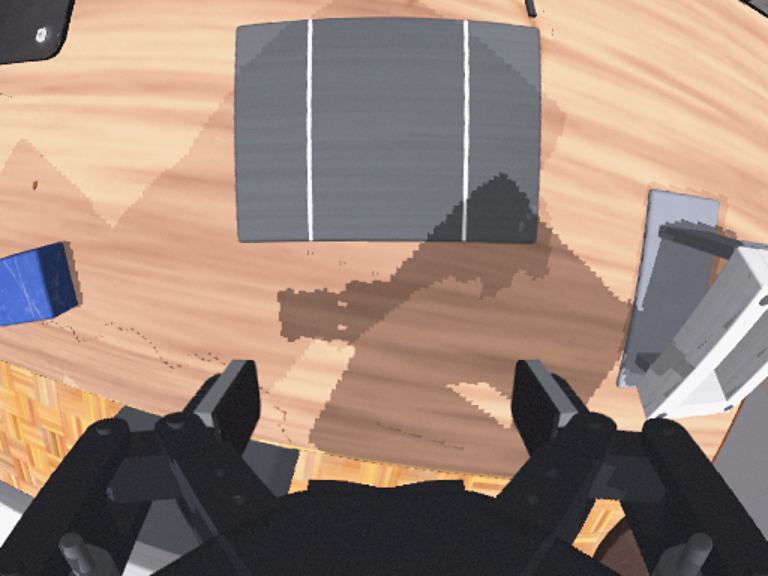

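```bash
python3 -m inch '1 0 0 .03 0 0 0; 1 0 0 .03 0 0 0; 1 0 0 .003 0 0 0; 1 .012 0 0 0 0 0; 1 .008 0 0 0 0 0; 1 .004 0 0 0 0 0; 1 .004 0 0 0 0 0; 1 .002 0 0 0 0 0'; python3 go.py 406 -197 -4 0.136 0
```

```text
clock: 2.75
tool_pos: [433.5, -191.8, -2.4]
tcp_rot: [-0.0, 0.995, 0.099, -0.002]
contact_force: [-9.0, -6.0, 6.4]
grip_width: 1.001
grasp_force: 4.8
t 2.75 pos [ 433.5 -191.8   -2.4] F [-9.  -6.   6.4] grip 1.001 4.8
turn [-0.0005  0.0043  0.0617] shift after [-0.0279  0.0014  0.0016] shift before [-0.0279 -0.0003  0.0017]
```

```bash
python3 -m inch '1 .005 0 0 0 0 .008; 1 .005 0 0 0 0 .008; 1 .005 0 0 0 0 .008; 1 .005 0 0 0 0 .008; 1 .005 0 0 0 0 .008; 1 .005 0 0 0 0 .008;1 .005 0 0 0 0 .008;1 .003 0 0 0 0 .006; 1 0 0 0 0 0 0'; python3 go.py 406 -197 -4 0.136 0
python3 - <<'E'
from h import *
from workcell import viewer,readout
d=viewer.capture("wrist")
cv2.imwrite("pics/w2.png",cv2.resize(d["pixels"][:,:,::-1],None,fx=1.5,fy=1.5))
E
```

```text
clock: 3.88
tool_pos: [467.7, -183.7, -3.0]
tcp_rot: [-0.002, 0.998, 0.068, -0.005]
contact_force: [-10.5, 0.8, 8.6]
grip_width: 0.997
grasp_force: 5.3
t 3.88 pos [ 467.7 -183.7   -3. ] F [-10.5   0.8   8.6] grip 0.997 5.3
turn [-0.0047  0.0103  0.0001] shift after [-0.063   0.0048  0.001 ] shift before [-0.0629  0.0048  0.0016]
```

View pics/w2.png

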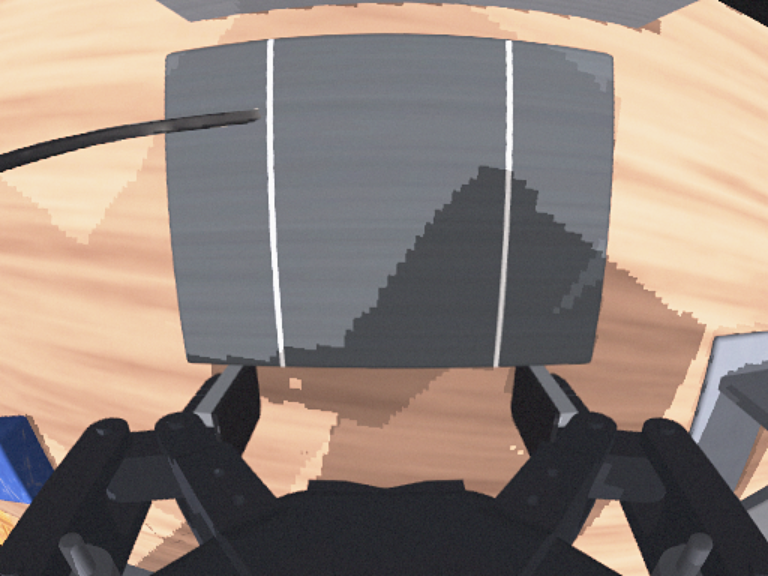

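Run:
```python
from fit import *
for nm,ta,sb in (('end',(290,247),(333,185)),('peak',(245,207),(300,172)),('mid',(100,257),(160,260)),('mid2',(180,237),(245,215))):
    for z in (0,20,40,60): print(nm,z,np.round(unproj('top',a(ta),z)[:2]),np.round(unproj('scene',b(sb),z)[:2]))
```

```text
plate
[ 490.7 -180.9] yaw 0.1966 z -2.8
[[0.6, 0.4], [0.7, 0.2], [1.0, 0.7], [0.2, 0.5], [-1.4, -0.3], [-0.9, 0.1], [-0.2, -0.2], [-0.4, 0.2]]
[ 489.7 -180. ] yaw 0.1968 z 0.0
[[0.4, 0.6], [0.6, 0.3], [0.9, 1.0], [-0.0, 0.7], [-1.4, -0.6], [-0.9, -0.2], [-0.1, -0.5], [-0.4, -0.1]]
fence
[ 589.4 -176.2] yaw 0.1359 z 2.9
[[0.4, 0.2], [0.6, 0.6], [-0.3, -0.0], [-0.9, -0.2]]
frame
[ 447.  -346.5] yaw 0.1756 z 50.3
[[0.7, 1.3], [-0.6, -0.0], [0.3, 0.1], [1.6, 0.6], [0.6, -1.7], [-2.2, -0.6], [0.6, 3.0], [-1.6, -1.0]]
cover
[445. 308.] yaw 0.0699 z 49.2
[[1.0, 0.9], [0.9, 0.9], [1.8, -0.3], [0.8, 0.5], [-1.6, -0.7], [-0.6, -0.5], [-0.3, 0.5], [-1.1, 0.4]]
end 0 [ 561. -233.] [ 566. -247.]
end 20 [ 557. -229.] [ 550. -233.]
end 40 [ 553. -225.] [ 535. -219.]
end 60 [ 549. -222.] [ 520. -205.]
peak 0 [ 583. -208.] [ 583. -237.]
peak 20 [ 579. -205.] [ 567. -223.]
peak 40 [ 574. -202.] [ 551. -210.]
peak 60 [ 570. -199.] [ 536. -196.]
mid 0 [ 554. -129.] [ 566. -135.]
mid 20 [ 550. -127.] [ 551. -124.]
mid 40 [ 546. -125.] [ 536. -113.]
mid 60 [ 543. -123.] [ 520. -102.]
mid2 0 [ 566. -173.] [ 571. -192.]
mid2 20 [ 562. -170.] [ 555. -180.]
mid2 40 [ 558. -167.] [ 540. -167.]
mid2 60 [ 554. -165.] [ 525. -155.]
```

Run:
```python
from h import *
from workcell import viewer
s=viewer.capture("scene")["pixels"];t=viewer.capture("top")["pixels"]
a=crop(None,s,270,130,110,85,5); b=crop(None,t,284,140,70,85,3.4)
b=cv2.copyMakeBorder(b,0,a.shape[0]-b.shape[0],0,0,0)
cv2.imwrite("pics/d.png",np.hstack([a,b]))
```

```text
(no output)
```

View pics/d.png

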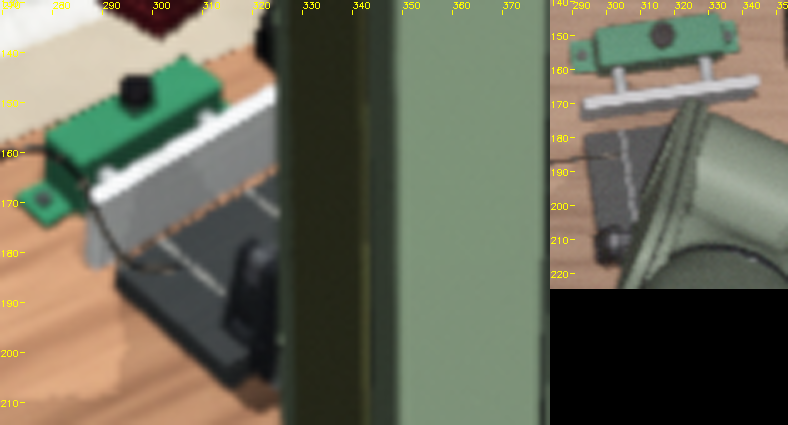

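```bash
python3 -m inch '1 .003 0 0 0 0 0; 1 .003 0 0 0 0 0; 1 .002 0 0 0 0 0; 1 .001 0 0 0 0 0'; python3 -m inch '1 .0015 0 0 0 0 0;1 .0015 0 0 0 0 0'
```

```text
clock: 4.53
tool_pos: [476.6, -182.8, -3.0]
tcp_rot: [-0.002, 0.998, 0.068, -0.005]
contact_force: [-11.5, -2.2, 7.8]
grip_width: 0.996
grasp_force: 5.9
clock: 4.78
tool_pos: [479.4, -182.5, -3.0]
tcp_rot: [-0.002, 0.998, 0.068, -0.005]
contact_force: [-10.9, -0.8, 8.0]
grip_width: 0.999
grasp_force: 5.7
```

```bash
python3 -m inch '1 .0015 0 0 0 0 0;1 .0015 0 0 0 0 0';python3 -m inch '1 .0015 0 0 0 0 0;1 .0015 0 0 0 0 0'
```

```text
clock: 5.03
tool_pos: [481.9, -182.2, -3.0]
tcp_rot: [-0.002, 0.998, 0.068, -0.006]
contact_force: [-14.7, -3.8, 10.9]
grip_width: 1.0
grasp_force: 7.6
clock: 5.28
tool_pos: [481.9, -182.1, -3.0]
tcp_rot: [-0.002, 0.998, 0.068, -0.009]
contact_force: [-23.3, -8.6, 16.8]
grip_width: 1.0
grasp_force: 11.9
```

```bash
python3 -m inch '1 .0015 0 0 0 0 0;1 0 0 0 0 0 0'
```

```text
clock: 5.52
tool_pos: [481.9, -182.1, -3.0]
tcp_rot: [-0.002, 0.998, 0.069, -0.01]
contact_force: [-24.4, -9.0, 18.1]
grip_width: 1.006
grasp_force: 12.7
```

```bash
python3 -m inch '1 .002 0 0 0 0 0;1 .002 0 0 0 0 0; 1 0 0 0 0 0 0'; python3 -c "
from workcell import readout;s=readout.sense();print(s['torque'],s['contact_force'])"
python3 - <<'E'
from h import *
from workcell import viewer
d=viewer.capture("wrist")
cv2.imwrite("pics/w3.png",cv2.resize(d["pixels"][:260,80:450,::-1],None,fx=2.1,fy=2.1,interpolation=cv2.INTER_CUBIC))
E
```

```text
clock: 5.9
tool_pos: [482.0, -182.0, -3.0]
tcp_rot: [-0.002, 0.998, 0.069, -0.014]
contact_force: [-34.7, -13.5, 25.4]
grip_width: 0.996
grasp_force: 18.0
[-2.43884639  4.94467987 -0.32589812] [-34.67183373 -13.47730541  25.44999885]
```

View pics/w3.png

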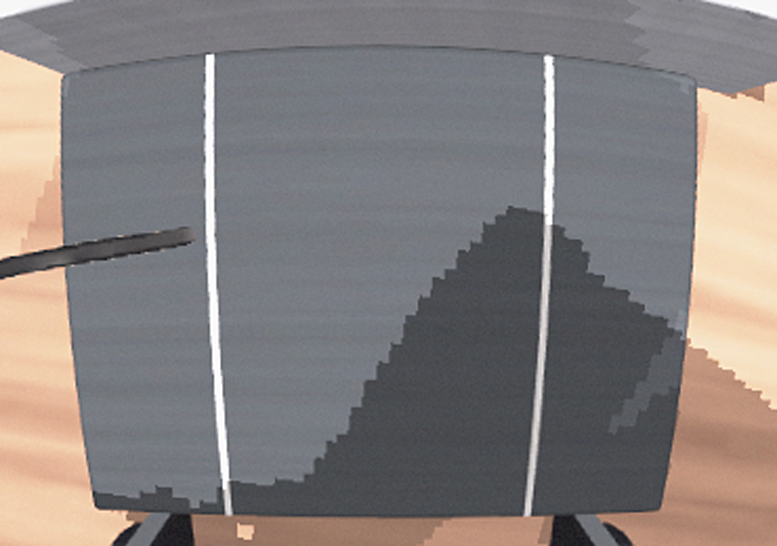

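```bash
cat > wr.py <<'E'
from h import *
WK=(297.3186396,256.777218,194.240628)
def wray(uv,TC,s):
    p=(np.array(uv,float)-WK[1:])/WK[0]; r=np.linalg.norm(p); d=np.array([*(np.sin(r)*p/r),np.cos(r)])
    q=s['tcp_rot']; C=R.from_quat([q[1],q[2],q[3],q[0]]); return C.apply(TC[:3,3])+s['tool_pos'],C.apply(TC[:3,:3]@d)
def wpt(uv,z,TC,s): o,d=wray(uv,TC,s); return o+d*(z-o[2])/d[2]
def wproj(P,TC,s):
    q=s['tcp_rot']; C=R.from_quat([q[1],q[2],q[3],q[0]]); t=C.inv().apply(np.atleast_2d(P)-s['tool_pos']); c=(t-TC[:3,3])@TC[:3,:3]
    n=np.linalg.norm(c[:,:2],axis=1); th=np.arctan2(n,c[:,2]); return c[:,:2]/n[:,None]*(th*WK[0])[:,None]+WK[1:]
E
python3 - <<'E'
from wr import *
from workcell import viewer,readout
s=readout.sense(); d=viewer.capture("wrist"); TC=np.array(d['tool_from_camera']); print(TC)
P=[wpt(np.array(p)/2.1-.5+[80,0],20,TC,s) for p in [(63,78),(695,82),(661,510),(96,507)]]
P=np.array(P); print(P.round(1)); ctr=P.mean(0)
yaw=lambda v:np.arctan2(v[1],v[0])
print(ctr, yaw(P[0]-P[3]),yaw(P[1]-P[2]),yaw(P[0]-P[1])-np.pi/2,yaw(P[3]-P[2])-np.pi/2,[np.linalg.norm(P[i]-P[(i+1)%4]) for i in range(4)])
l=[wpt(np.array(p)/2.1-.5+[80,0],20,TC,s) for p in [(210,58),(228,512),(549,58),(529,512)]]
print(np.round(l,1),yaw(l[0]-l[1]),yaw(l[2]-l[3]))
# fence bottom-edge/plate-level right end
print(wpt(np.array((757,92))/2.1-.5+[80,0],0,TC,s))
E
python3 go.py 406 -197 60 0.176 32
```

```text
[[-2.33443935e-04 -9.62262171e-01 -2.72123979e-01  6.97940294e+01]
 [ 9.99999884e-01 -3.39438051e-04  3.42433946e-04 -4.09617752e-01]
 [-4.21880465e-04 -2.72123868e-01  9.62262138e-01 -1.42606973e+02]
 [ 0.00000000e+00  0.00000000e+00  0.00000000e+00  1.00000000e+00]]
[[ 578.9 -105.5   20. ]
 [ 595.9 -231.6   20. ]
 [ 503.8 -244.8   20. ]
 [ 486.8 -118.1   20. ]]
[ 541.34804932 -174.9912492    20.        ] 0.13562016532993604 0.14251364143511303 0.1335746739380339 0.1337841883824491 [np.float64(127.22779401361487), np.float64(92.98842714742312), np.float64(127.86875178537593), np.float64(93.01169697784431)]
[[ 583.1 -136.8   20. ]
 [ 491.2 -149.2   20. ]
 [ 592.1 -200.3   20. ]
 [ 500.2 -213.2   20. ]] 0.1350734296698372 0.13966210062578258
[ 606.14700098 -259.74949629    0.        ]
t 6.0 pos [ 482. -182.   -3.] F [-32.8 -13.8  25.3] grip 1.003 18.0
turn [ 0.0035  0.5863 -0.0389] shift after [-0.0322  0.0015 -0.0945] shift before [-0.079   0.004  -0.0609]
```

```bash
python3 -m inch '1 -.01 0 0 0 0 0;1 -.04 0 0 0 0 0;1 -.02 0 -.03 0 0 0;1 -.02 .02 -.05 0 0 0;1 -.01 .03 -.05 0 0 0;1 0 .05 -.02 0 .13 0;1 0 .05 0 0 .14 0;1 0 .04 0 0 .14 0;1 0 0 0 0 .14 0;1 0 0 0 0 0 0'; python3 go.py 405 -354 118 .176 32
```

```text
clock: 7.25
tool_pos: [420.4, -383.7, 145.9]
tcp_rot: [-0.02, 0.961, 0.062, 0.27]
contact_force: [0.3, 0.0, 0.7]
grip_width: 1.002
grasp_force: 0.0
t 7.25 pos [ 420.4 -383.7  145.9] F [0.3 0.  0.7] grip 1.002 0.0
turn [ 0.0202  0.0106 -0.0407] shift after [-0.0232 -0.032   0.0184] shift before [-0.0243 -0.0314  0.018 ]
```

```bash
python3 -m inch '1 -.02 -.03 .01 .02 .01 -.041;1 -.003 -.002 .008 0 0 0;1 0 0 0 0 0 0'
cat > seg.py <<'E'
from wr import *
from workcell import viewer,readout
def seg(kind,plane_p,plane_n,ex,ey):
    s=readout.sense(); d=viewer.capture("wrist"); TC=np.array(d['tool_from_camera']); hsv=cv2.cvtColor(d['pixels'],cv2.COLOR_RGB2HSV).astype(int)
    np.save('last.npy',d['pixels'])
    m=((hsv[...,1]<45)&(hsv[...,2]>170)) if kind=='al' else ((hsv[...,0]>100)&(hsv[...,0]<125)&(hsv[...,1]>140))
    m=cv2.morphologyEx(m.astype(np.uint8),cv2.MORPH_OPEN,np.ones((3,3)))
    cs,_=cv2.findContours(m,cv2.RETR_EXTERNAL,cv2.CHAIN_APPROX_NONE); cs=sorted(cs,key=cv2.contourArea)[::-1][:3]
    for c in cs:
        c=c[:,0]; pts=[]
        for uv in c:
            o,dd=wray(uv,TC,s); pts.append(o+dd*((plane_p-o)@plane_n)/(dd@plane_n))
        q=(np.array(pts)-plane_p)@np.array([ex,ey]).T
        r=cv2.minAreaRect(q.astype(np.float32)); print(len(c),'px',c.min(0),c.max(0),'rect',np.round(cv2.boxPoints(r),1).tolist(),np.round(r[1],1),round(r[2],2))
    return s
E
python3 - <<'E'
from seg import *
M=R.from_euler('ZY',[.176,-np.radians(32)]).as_matrix()
seg('al',np.array([447,-346.5,49])+22*M[:,2],M[:,2],M[:,0],M[:,1])
E
python3 go.py 405 -354 118 .176 32
```

```text
clock: 7.62
tool_pos: [409.2, -353.4, 120.2]
tcp_rot: [-0.023, 0.957, 0.088, 0.275]
contact_force: [0.1, -1.6, -0.3]
grip_width: 1.005
grasp_force: 0.0
902 px [257   0] [442 257] rect [[-64.9000015258789, -47.400001525878906], [-38.599998474121094, -164.10000610351562], [180.60000610351562, -114.69999694824219], [154.39999389648438, 2.0]] [224.7 119.6] 12.7
435 px [220 150] [306 276] rect [[-48.70000076293945, -32.79999923706055], [48.900001525878906, -34.400001525878906], [49.900001525878906, 25.5], [-47.70000076293945, 27.100000381469727]] [59.9 97.6] 89.08
579 px [427   0] [473 283] rect [[-72.19999694824219, -180.3000030517578], [-66.4000015258789, -207.6999969482422], [179.3000030517578, -156.10000610351562], [173.5, -128.6999969482422]] [251.1  28. ] 11.86
t 7.67 pos [ 409.5 -354.   120.6] F [-0.3 -0.4  0.4] grip 1.001 0.0
turn [ 0.0026 -0.0014  0.0074] shift after [-0.0051 -0.0008 -0.0001] shift before [-0.0051 -0.0008 -0.0001]
```

```bash
python3 go.py 447.6 -350.1 50 .16 32
```

```text
t 7.67 pos [ 409.5 -354.   120.6] F [-0.3 -0.4  0.4] grip 1.001 0.0
turn [-0.0058 -0.0014  0.021 ] shift after [-0.005   0.0022  0.0802] shift before [-0.0052  0.0026  0.0802]
```

```bash
python3 -m inch '1 -.005 .0025 0 -.006 -.001 .021;1 0 0 .04 0 0 0;1 0 0 .03 0 0 0;1 0 0 .01 0 0 0;1 0 0 0 0 0 0;.55 0 0 0 0 0 0;.55 0 0 0 0 0 0;.5 0 0 0 0 0 0;.4 0 0 0 0 0 0;.4 0 0 0 0 0 0' 40; python3 go.py 447.6 -350.1 50 .16 32
```

```text
clock: 8.93
tool_pos: [446.2, -350.6, 50.8]
tcp_rot: [-0.022, 0.958, 0.076, 0.276]
contact_force: [-4.3, -0.1, 6.3]
grip_width: 0.693
grasp_force: 43.5
t 8.93 pos [ 446.2 -350.6   50.8] F [-4.3 -0.1  6.3] grip 0.693 43.5
turn [ 0.0014 -0.0015 -0.0009] shift after [ 0.0008 -0.0003  0.0014] shift before [ 0.0008 -0.0003  0.0014]
```

```bash
python3 -m inch '.4 0 0 0 0 0 0;.4 0 0 -.02 0 0 0;.4 0 0 -.04 0 0 0;.4 0 0 -.04 0 0 0;.4 0 0 0 0 -.14 0;.4 0 0 0 0 -.14 0;.4 0 0 0 0 -.14 0;.4 0 0 0 0 -.138 0;.4 0 0 0 0 0 0;.4 0 0 0 0 0 0' 60; python3 go.py 531 -176.3 80 .1365 0
```

```text
clock: 10.18
tool_pos: [393.2, -357.8, 133.8]
tcp_rot: [-0.002, 0.997, 0.079, 0.001]
contact_force: [-0.8, -0.8, -1.4]
grip_width: 0.684
grasp_force: 66.6
t 10.18 pos [ 393.2 -357.8  133.8] F [-0.8 -0.8 -1.4] grip 0.684 66.6
turn [-0.003  -0.0016  0.0226] shift after [ 0.1612 -0.1611  0.0538] shift before [ 0.1648 -0.1572  0.0546]
```

```bash
python3 -m inch '.4 0 0 0 -.003 -.002 .0226;.4 .02 -.03 0 0 0 0;.4 .03 -.03 0 0 0 0;.4 .03 -.03 .01 0 0 0;.4 .03 -.03 .01 0 0 0;.4 .03 -.03 .015 0 0 0;.4 .021 -.011 .018 0 0 0;.4 0 0 0 0 0 0;.4 0 0 0 0 0 0;.4 0 0 0 0 0 0'; python3 go.py 531 -176.3 25 .1365 0
python3 - <<'E'
from wr import *
from workcell import viewer,readout
s=readout.sense();d=viewer.capture("wrist");TC=np.array(d['tool_from_camera'])
cv2.imwrite("pics/w4.png",cv2.resize(d["pixels"][:,:,::-1],None,fx=1.5,fy=1.5)); np.save('last.npy',d['pixels'])
g=d['pixels'].astype(float).mean(2)
# white lines: brightest column per row where visible in plate area
C=np.array([541.2,-174.9,20]);ex=np.array([np.cos(.1365),np.sin(.1365),0]);ey=np.array([-ex[1],ex[0],0])
for off in (40,25,10,-10,-25,-40):
    for sy in (32,-32):
        ys=np.arange(sy-6,sy+6.1,.5); P=np.array([C+off*ex+y*ey for y in ys]); uv=wproj(P,TC,s)
        v=cv2.remap(g.astype(np.float32),uv[:,0].astype(np.float32)[None],uv[:,1].astype(np.float32)[None],1)[0]
        print(off,sy,'peak',ys[v.argmax()],round(v.max()),round(np.median(v)),'cent',round((ys*np.clip(v-np.median(v)-20,0,None)).sum()/max(1,np.clip(v-np.median(v)-20,0,None).sum()),2))
E
```

```text
clock: 11.42
tool_pos: [531.0, -178.1, 81.6]
tcp_rot: [0.001, 0.998, 0.067, -0.0]
contact_force: [-0.0, 0.1, -1.0]
grip_width: 0.686
grasp_force: 66.5
t 11.43 pos [ 531.  -178.1   81.6] F [-0.   0.1 -1. ] grip 0.686 66.5
turn [ 0.0022  0.0002 -0.0016] shift after [ 0.0002 -0.0018  0.0566] shift before [ 0.0002 -0.0019  0.0566]
40 32 peak 32.0 252 117 cent 32.02
40 -32 peak -32.0 171 68 cent -32.12
25 32 peak 36.0 134 131 cent 0.0
25 -32 peak -34.5 132 129 cent 0.0
10 32 peak 33.5 249 247 cent 0.0
10 -32 peak -34.5 188 180 cent 0.0
-10 32 peak 30.5 247 247 cent 0.0
-10 -32 peak -34.5 187 149 cent -35.61
-25 32 peak 37.0 249 248 cent 0.0
-25 -32 peak -35.0 185 148 cent -35.6
-40 32 peak 36.0 185 180 cent 0.0
-40 -32 peak -34.5 185 148 cent -35.56
```

```bash
python3 -m inch '.4 0 -.0019 .02 .002 0 -.0016;.4 0 0 .02 0 0 0;.4 0 0 .008 0 0 0;.4 0 0 .003 0 0 0;.4 0 0 0 0 0 0'; python3 go.py 531 -176.3 22 .1365 0
```

```text
clock: 12.1
tool_pos: [531.5, -175.5, 30.3]
tcp_rot: [0.0, 0.998, 0.069, -0.0]
contact_force: [0.7, -0.1, -1.4]
grip_width: 0.682
grasp_force: 66.5
t 12.1 pos [ 531.5 -175.5   30.3] F [ 0.7 -0.1 -1.4] grip 0.682 66.5
turn [0.     0.0002 0.0014] shift after [-0.0006  0.0007  0.0083] shift before [-0.0006  0.0007  0.0083]
```

```bash
python3 -m inch '.4 0 0 .0025 0 0 0;.4 0 0 .0015 0 0 0'; python3 -m inch '.4 0 0 .0015 0 0 0;.4 0 0 0 0 0 0'
```

```text
clock: 12.35
tool_pos: [531.4, -175.2, 26.1]
tcp_rot: [-0.0, 0.998, 0.069, -0.0]
contact_force: [-0.2, 0.0, -1.2]
grip_width: 0.688
grasp_force: 66.5
clock: 12.6
tool_pos: [531.2, -175.1, 24.2]
tcp_rot: [-0.0, 0.998, 0.069, -0.001]
contact_force: [0.5, -0.2, -1.8]
grip_width: 0.686
grasp_force: 66.5
```

```bash
python3 -m inch '.4 0 .0008 .0015 0 0 0;.4 0 0 0 0 0 0'; python3 -m inch '.4 0 0 .0015 0 0 0;.4 0 0 0 0 0 0';python3 go.py 531 -176.3 22 .1365 0
```

```text
clock: 12.85
tool_pos: [531.3, -176.0, 22.7]
tcp_rot: [-0.0, 0.998, 0.069, -0.001]
contact_force: [0.2, -0.0, -1.3]
grip_width: 0.686
grasp_force: 66.5
clock: 13.1
tool_pos: [531.5, -176.1, 21.5]
tcp_rot: [-0.0, 0.998, 0.069, -0.0]
contact_force: [-0.3, -0.5, 0.4]
grip_width: 0.684
grasp_force: 66.7
t 13.1 pos [ 531.5 -176.1   21.5] F [-0.3 -0.5  0.4] grip 0.684 66.7
turn [-0.0001  0.0007  0.0017] shift after [-0.0005  0.0002 -0.0005] shift before [-0.0005  0.0002 -0.0005]
```

```bash
python3 -m inch '.4 0 0 .0004 0 0 0;.4 .002 0 0 0 0 0;.4 .002 0 0 0 0 0;.4 .002 0 0 0 0 0';python3 -m inch '.4 .0015 0 0 0 0 0;.4 .0012 0 0 0 0 0'
```

```text
clock: 13.6
tool_pos: [535.8, -175.2, 21.4]
tcp_rot: [-0.0, 0.998, 0.069, -0.002]
contact_force: [-6.0, -0.7, 6.8]
grip_width: 0.688
grasp_force: 67.6
clock: 13.85
tool_pos: [538.4, -174.8, 21.4]
tcp_rot: [-0.0, 0.998, 0.069, -0.002]
contact_force: [-5.8, -0.6, 6.9]
grip_width: 0.686
grasp_force: 67.6
```

```bash
python3 -m inch '.4 .001 0 0 0 0 0;.4 .001 0 0 0 0 0'
```

```text
clock: 14.1
tool_pos: [540.4, -174.5, 21.4]
tcp_rot: [-0.0, 0.998, 0.069, -0.002]
contact_force: [-5.7, -0.1, 7.5]
grip_width: 0.687
grasp_force: 67.6
```

```bash
python3 -m inch '.4 .001 0 0 0 0 0;.4 .001 0 0 0 0 0'; python3 -m inch '.4 .001 0 0 0 0 0;.4 .001 0 0 0 0 0'
```

```text
clock: 14.35
tool_pos: [541.6, -174.3, 21.4]
tcp_rot: [-0.0, 0.998, 0.069, -0.003]
contact_force: [-8.5, -1.5, 9.2]
grip_width: 0.687
grasp_force: 67.8
clock: 14.6
tool_pos: [541.6, -174.3, 21.4]
tcp_rot: [-0.0, 0.998, 0.069, -0.005]
contact_force: [-13.9, -3.8, 13.3]
grip_width: 0.688
grasp_force: 68.3
```

```bash
python3 -m inch '.4 -.0012 0 -.0006 0 0 0;.72 0 0 0 0 0 0;.8 0 0 0 0 0 0;1 0 0 0 0 0 0;1 0 0 0 0 0 0;1 0 0 0 0 0 0'; python3 go.py 500 -180 120 .1365 0
```

```text
clock: 15.35
tool_pos: [544.8, -174.1, 21.5]
tcp_rot: [-0.0, 0.998, 0.069, -0.001]
contact_force: [0.2, 0.2, -0.6]
grip_width: 0.997
grasp_force: 0.0
t 15.35 pos [ 544.8 -174.1   21.5] F [ 0.2  0.2 -0.6] grip 0.997 0.0
turn [-0.0004  0.001   0.0018] shift after [-0.0452 -0.0002 -0.0985] shift before [-0.0453 -0.0004 -0.0985]
```

```bash
python3 -m inch '1 -.004 0 -.03 0 0 0;1 0 0 -.05 0 0 0;1 -.03 0 -.03 0 0 0;1 -.04 0 -.01 0 0 0;1 0 0 0 0 0 0;1 0 0 0 0 0 0'
python3 - <<'E'
from seg import *
M=R.from_euler('Z',.1365).as_matrix()
seg('al',np.array([541.2,-174.9,42.]),M[:,2],M[:,0],M[:,1])
s=readout.sense();d=viewer.capture("wrist");TC=np.array(d['tool_from_camera']);g=d['pixels'].astype(np.float32).mean(2)
for off in (44,30,0,-30,-44):
    ys=np.arange(-70,70.1,.5)
    r=[]
    for z in (20,42):
        P=np.array([[541.2,-174.9,z]+M@[off,y,0] for y in ys]); uv=wproj(P,TC,s).astype(np.float32); v=cv2.remap(g,uv[:,0][None],uv[:,1][None],1)[0]
        dv=np.diff(v); i=np.argsort(-abs(dv)); r.append([(float(ys[k]),int(dv[k])) for k in sorted(i[:9])])
    print(off,r)
E
python3 go.py 360 -150 150 .1 0
```

```text
clock: 16.1
tool_pos: [472.1, -184.5, 141.7]
tcp_rot: [0.0, 0.998, 0.069, -0.0]
contact_force: [-0.4, -0.2, 1.0]
grip_width: 0.997
grasp_force: 0.0
401 px [219  54] [295 169] rect [[-46.900001525878906, 30.700000762939453], [-46.70000076293945, -30.700000762939453], [48.599998474121094, -30.299999237060547], [48.400001525878906, 31.0]] [95.3 61.4] 0.19
582 px [453   0] [511 237] rect [[-128.10000610351562, -207.5], [-121.0999984741211, -301.79998779296875], [155.3000030517578, -281.0], [148.1999969482422, -186.6999969482422]] [277.1  94.6] 4.3
484 px [173  16] [364  54] rect [[51.29999923706055, 69.30000305175781], [53.099998474121094, -89.5], [83.69999694824219, -89.19999694824219], [81.9000015258789, 69.5999984741211]] [ 30.6 158.8] 0.64
44 [[(-34.0, 49), (-33.5, 69), (-27.5, -38), (-27.0, -43), (-26.5, -47), (29.0, 38), (32.5, -36), (33.0, -64), (64.5, 37)], [(-29.0, 39), (-26.0, -44), (-25.5, -38), (-21.0, 56), (22.0, -43), (27.0, 53), (30.0, -39), (30.5, -48), (31.0, -61)]]
30 [[(-65.5, -40), (-65.0, -35), (-33.0, 51), (-19.0, -68), (-18.5, -65), (20.0, 38), (20.5, 57), (33.5, -
[... 339 characters left out ...]
(19.0, 68), (30.0, -60), (30.5, -67)]]
-30 [[(-33.5, 42), (-26.5, 46), (-19.5, -72), (-19.0, -71), (20.0, 63), (20.5, 34), (32.5, -49), (33.0, -40), (33.5, -35)], [(-31.0, 43), (-22.0, 47), (-21.5, 41), (-18.0, -54), (-17.5, -90), (18.0, 46), (18.5, 61), (30.0, -43), (30.5, -42)]]
-44 [[(-33.0, 42), (-28.5, -43), (-23.0, 41), (23.5, -50), (24.0, -57), (29.0, 42), (29.5, 37), (32.5, -42), (33.0, -60)], [(-29.5, 50), (-29.0, 27), (-27.0, -27), (-25.5, -42), (22.5, -34), (23.0, -33), (26.0, 55), (30.0, -40), (30.5, -31)]]
t 16.2 pos [ 472.3 -184.4  141.2] F [-0.4  0.4  0.2] grip 1.003 0.0
turn [-0.0005  0.001   0.0385] shift after [-0.1083 -0.0454 -0.0088] shift before [-0.1065 -0.0495 -0.0086]
```

```bash
python3 -m inch '1 -.05 0 0 0 0 .0385;1 -.055 -.03 0 0 0 0;1 -.005 -.05 0 0 0 0;1 -.005 -.05 0 0 0 0;1 -.005 -.05 0 0 0 0;1 -.005 -.05 0 0 0 0;1 -.005 -.05 0 0 0 0;1 -.005 -.05 0 0 0 0;1 -.005 -.05 0 0 0 0;1 -.005 -.05 0 0 0 0;1 0 -.03 0 0 .1 0;1 0 0 0 0 .14 0;1 0 0 0 0 .14 0;1 0 0 0 0 .14 0;1 0 0 0 0 0 0;1 0 0 0 0 0 0'; python3 go.py 403 305 117 .07 32
```

```text
clock: 18.2
tool_pos: [314.4, 224.4, 166.7]
tcp_rot: [-0.036, 0.972, 0.068, 0.223]
contact_force: [0.0, 0.2, -0.0]
grip_width: 0.999
grasp_force: 0.0
t 18.2 pos [314.4 224.4 166.7] F [ 0.   0.2 -0. ] grip 0.999 0.0
turn [-0.0721  0.1064  0.0494] shift after [ 0.0534 -0.0742  0.092 ] shift before [ 0.0665 -0.0646  0.0906]
```

```bash
python3 -m inch '1 0 0 0 -.036 .053 .025;1 0 0 0 -.036 .053 .025;1 .02 -.02 0 0 0 0;1 .02 -.02 .03 0 0 0;1 .013 -.02 .03 0 0 0;1 0 -.014 .03 0 0 0;1 0 0 0 0 0 0;1 0 0 0 0 0 0'; python3 go.py 403 305 117 .07 32
python3 - <<'E'
from seg import *
M=R.from_euler('ZY',[.07,-np.radians(32)]).as_matrix()
seg('blue',np.array([445,308,49])+12*M[:,2],M[:,2],M[:,0],M[:,1])
E
```

```text
clock: 19.2
tool_pos: [426.0, 269.0, 148.1]
tcp_rot: [-0.034, 0.969, 0.056, 0.239]
contact_force: [-0.7, -0.1, 0.7]
grip_width: 1.001
grasp_force: 0.0
t 19.2 pos [426.  269.  148.1] F [-0.7 -0.1  0.7] grip 1.001 0.0
turn [-0.0609  0.0741  0.0282] shift after [-0.0338 -0.0375  0.0156] shift before [-0.0314 -0.0374  0.0203]
367 px [179 172] [252 276] rect [[-47.5, 30.299999237060547], [-46.70000076293945, -29.399999618530273], [51.099998474121094, -28.100000381469727], [50.400001525878906, 31.5]] [97.9 59.6] 0.74
144 px [468 281] [502 318] rect [[-128.39999389648438, -324.5], [-96.5, -354.79998779296875], [-42.599998474121094, -297.79998779296875], [-74.5, -267.6000061035156]] [78.4 44. ] 46.58
8 px [ 70 105] [ 72 107] rect [[106.9000015258789, 131.5], [108.69999694824219, 131.39999389648438], [108.9000015258789, 133.8000030517578], [107.0999984741211, 133.89999389648438]] [2.4 1.8] 85.34
```

```bash
python3 -c "
from workcell import readout;print(readout.sense()['joints'].round(3))"; python3 -m inch '1 -.015 -.02 0 -.03 .037 .012;1 -.015 -.017 0 -.03 .037 .012;1 0 0 .012 0 0 0;1 0 0 0 0 0 0;1 0 0 0 0 0 0'; python3 go.py 403 305 117 .083 32;  python3 -c "
from workcell import readout;print(readout.sense()['joints'].round(3))"
```

```text
[ 0.677  0.127  2.176 -0.517  0.451  2.557]
clock: 19.88
tool_pos: [427.1, 277.7, 154.4]
tcp_rot: [-0.03, 0.969, 0.058, 0.238]
contact_force: [0.8, -0.5, 0.5]
grip_width: 0.997
grasp_force: 0.0
t 19.88 pos [427.1 277.7 154.4] F [ 0.8 -0.5  0.5] grip 0.997 0.0
turn [-0.0488  0.076   0.0227] shift after [-0.0383 -0.0292  0.0202] shift before [-0.0359 -0.029   0.0244]
[ 0.696  0.13   2.151 -0.51   0.484  2.557]
```

```bash
sed -i "s/^d=np/if len(sys.argv)>6: G=G*R.from_euler('z',np.pi)\nd=np/" go.py; python3 -m inch '1 -.03 0 -.02 0 -.1 0;1 -.03 0 -.02 0 -.13 0;1 -.02 0 0 0 -.13 0;1 0 0 0 0 -.12 0;1 0 0 0 0 0 -.1;1 0 0 0 0 0 -.185;1 0 0 0 0 0 -.185;1 0 0 0 0 0 -.185;1 0 0 0 0 0 -.185;1 0 0 0 0 0 -.185;1 0 0 0 0 0 -.185;1 0 0 0 0 0 -.185;1 0 0 0 0 0 -.185;1 0 0 0 0 0 -.185;1 0 0 0 0 0 -.185;1 0 0 0 0 0 -.185;1 0 0 0 0 0 -.185;1 0 0 0 0 0 -.185;1 0 0 0 0 0 -.185;1 0 0 0 0 0 -.185'; python3 -m inch '1 0 0 0 0 0 -.185;1 0 0 0 0 0 -.08;1 0 0 0 0 0 0';python3 go.py 403 305 117 .083 0 f; python3 -c "
from workcell import readout;print(readout.sense()['joints'].round(3))"
```

```text
clock: 22.38
tool_pos: [337.5, 266.1, 160.8]
tcp_rot: [-0.001, 0.067, 0.998, 0.016]
contact_force: [0.2, -0.3, 0.1]
grip_width: 0.998
grasp_force: 0.0
clock: 22.75
tool_pos: [337.5, 266.2, 160.8]
tcp_rot: [0.001, -0.062, 0.998, 0.016]
contact_force: [1.2, -0.6, 1.0]
grip_width: 0.999
grasp_force: 0.0
t 22.75 pos [337.5 266.2 160.8] F [ 1.2 -0.6  1. ] grip 0.999 0.0
turn [0.0315 0.0032 0.0415] shift after [-0.0685  0.0333  0.0438] shift before [-0.0697  0.029   0.045 ]
[ 0.622  0.147  1.996  0.031  0.981 -1.09 ]
```

```bash
python3 go.py 404.4 305.7 118 .083 32 f
```

```text
t 22.75 pos [337.5 266.2 160.8] F [ 1.2 -0.6  1. ] grip 0.999 0.0
turn [ 0.0423 -0.5552  0.0316] shift after [-0.0367  0.0338  0.0734] shift before [-0.0712  0.0295  0.044 ]
```

```bash
python3 -m inch '1 -.01 .008 0 .01 -.139 .008;1 -.01 .008 0 .01 -.139 .008;1 -.01 .008 .01 .011 -.139 .008;1 -.01 .01 .02 .011 -.139 .008;1 -.003 0 .02 0 0 0;1 0 0 0 0 0 0;1 0 0 0 0 0 0';python3 go.py 404.4 305.7 118 .083 32 f; python3 -c "
from workcell import readout;print(readout.sense()['joints'].round(3))"
```

```text
clock: 23.62
tool_pos: [391.8, 299.1, 131.0]
tcp_rot: [0.254, -0.039, 0.967, 0.007]
contact_force: [0.1, -1.4, 0.2]
grip_width: 0.999
grasp_force: 0.0
t 23.62 pos [391.8 299.1 131. ] F [ 0.1 -1.4  0.2] grip 0.999 0.0
turn [-0.0077 -0.0455 -0.0008] shift after [-0.0042  0.0056  0.018 ] shift before [-0.005   0.0057  0.0177]
[ 0.855  0.168  2.199 -0.765  0.526 -0.172]
```

```bash
python3 -m inch '1 -.004 .0055 .016 -.0077 -.0455 0;1 0 0 0 0 0 0;1 0 0 0 0 0 0';python3 go.py 449.6 309.5 44.9 .083 32 f
python3 - <<'E'
from seg import *
M=R.from_euler('ZY',[.083,-np.radians(32)]).as_matrix()
seg('blue',np.array([446.4,309.2,50])+12*M[:,2],M[:,2],M[:,0],M[:,1])
E
```

```text
clock: 24.0
tool_pos: [402.6, 305.4, 119.3]
tcp_rot: [0.275, -0.04, 0.96, 0.012]
contact_force: [0.5, -0.4, 0.0]
grip_width: 0.994
grasp_force: 0.0
t 24.0 pos [402.6 305.4 119.3] F [ 0.5 -0.4  0. ] grip 0.994 0.0
turn [ 0.0002 -0.0001 -0.0003] shift after [-0.0006  0.0002  0.0881] shift before [-0.0006  0.0002  0.0881]
408 px [217 139] [297 259] rect [[-50.0, 30.0], [-49.900001525878906, -29.0], [45.5, -28.799999237060547], [45.400001525878906, 30.100000381469727]] [95.4 58.9] 0.11
8 px [414 251] [416 253] rect [[43.29999923706055, 139.1999969482422], [45.29999923706055, 139.10000610351562], [45.5, 141.89999389648438], [43.5, 142.0]] [2.8 2. ] 85.91
```

```bash
python3 -m inch '1 .0005 0 .03 0 0 0;1 0 0 .04 0 0 0;1 0 0 .018 0 0 0;1 0 0 0 0 0 0;.55 0 0 0 0 0 0;.55 0 0 0 0 0 0;.5 0 0 0 0 0 0;.4 0 0 0 0 0 0;.4 0 0 0 0 0 0' 40; python3 go.py 449.6 309.5 44.9 .083 32 f
```

```text
clock: 25.18
tool_pos: [448.8, 310.1, 46.8]
tcp_rot: [0.275, -0.04, 0.961, 0.011]
contact_force: [-3.9, -0.3, 6.8]
grip_width: 0.689
grasp_force: 43.3
t 25.18 pos [448.8 310.1  46.8] F [-3.9 -0.3  6.8] grip 0.689 43.3
turn [-0.0005 -0.0011  0.0006] shift after [ 0.0003 -0.0007  0.002 ] shift before [ 0.0003 -0.0007  0.002 ]
```

```bash
python3 -m inch '.4 0 0 0 0 0 0;.4 0 0 -.02 0 0 0;.4 0 0 -.04 0 0 0;.4 0 0 -.05 0 0 0;.4 0 0 0 0 .139 0;.4 0 0 0 0 .139 0;.4 0 0 0 0 .139 0;.4 0 0 0 0 .139 0;.4 0 0 0 0 0 0;.4 0 0 0 0 0 0' 60; python3 go.py 350 250 130 .083 0 f;python3 -c "
from workcell import readout;print(readout.sense()['joints'].round(3))"
```

```text
clock: 26.42
tool_pos: [391.0, 301.7, 137.7]
tcp_rot: [0.025, -0.038, 0.999, -0.005]
contact_force: [0.5, 0.5, -1.8]
grip_width: 0.68
grasp_force: 67.7
t 26.43 pos [391.  301.7 137.7] F [ 0.5  0.5 -1.8] grip 0.68 67.7
turn [-0.0123  0.0494 -0.0065] shift after [ 0.0451 -0.0482  0.0077] shift before [ 0.0451 -0.0484  0.0061]
[ 0.658  0.261  1.91  -0.046  0.936 -0.962]
```

```bash
python3 -m inch '.4 .02 -.02 0 -.006 .025 -.003;.4 .025 -.03 0 -.006 .025 -.003;.4 .003 -.05 0 0 0 0;.4 .004 -.05 0 0 0 0;.4 .004 -.05 0 0 0 0;.4 .004 -.05 0 0 0 0;.4 .004 -.05 0 0 0 0;.4 .004 -.05 0 0 0 0;.4 .004 -.05 0 0 0 0;.4 .004 -.05 0 0 0 0;.4 0 -.04 0 0 0 0;.4 0 0 0 0 0 0;.4 0 0 0 0 0 0'; python3 go.py 531 -176.3 110 .1365 0 f;python3 -c "
from workcell import readout;print(readout.sense()['joints'].round(3))"
```

```text
clock: 28.05
tool_pos: [355.3, -190.5, 136.2]
tcp_rot: [-0.001, -0.041, 0.999, 0.001]
contact_force: [-0.5, 0.1, -3.1]
grip_width: 0.682
grasp_force: 67.8
t 28.05 pos [ 355.3 -190.5  136.2] F [-0.5  0.1 -3.1] grip 0.682 67.8
turn [ 0.0019 -0.0017 -0.0536] shift after [-0.176  -0.0098  0.0262] shift before [-0.1763 -0.0004  0.0259]
[-5.210e-01  1.460e-01  2.071e+00  1.000e-03  9.270e-01 -2.175e+00]
```

```bash
python3 -m inch '.4 0 0 0 .002 -.002 -.0536;.4 -.03 0 0 0 0 0;.4 -.05 -.005 0 0 0 0;.4 -.05 -.005 0 0 0 0;.4 -.035 0 .01 0 0 0;.4 -.011 0 .016 0 0 0;.4 0 0 0 0 0 0;.4 0 0 0 0 0 0;.4 0 0 0 0 0 0'; python3 go.py 531 -175.6 55 .1375 0 f; python3 go.py 531 -175.6 55 .1375 0 f
```

```text
clock: 29.18
tool_pos: [531.4, -178.2, 111.5]
tcp_rot: [0.001, -0.068, 0.998, -0.001]
contact_force: [-1.0, -0.3, -2.5]
grip_width: 0.68
grasp_force: 67.7
t 29.18 pos [ 531.4 -178.2  111.5] F [-1.  -0.3 -2.5] grip 0.68 67.7
turn [-0.0012  0.0019 -0.0022] shift after [0.0001 0.0026 0.0565] shift before [0.0002 0.0027 0.0565]
t 29.18 pos [ 531.4 -178.2  111.5] F [-1.  -0.3 -2.5] grip 0.68 67.7
turn [-0.0012  0.0019 -0.0022] shift after [0.0001 0.0026 0.0565] shift before [0.0002 0.0027 0.0565]
```

```bash
python3 -m inch '.4 0 .0026 .03 -.001 .002 -.002;.4 0 0 .02 0 0 0;.4 0 0 .008 0 0 0;.4 0 0 .003 0 0 0;.4 0 0 .002 0 0 0;.4 0 0 0 0 0 0;.4 0 0 0 0 0 0'; python3 go.py 531 -175.6 55 .1375 0 f
```

```text
clock: 30.05
tool_pos: [532.2, -175.5, 48.3]
tcp_rot: [0.0, -0.069, 0.998, -0.0]
contact_force: [0.4, -0.5, -1.7]
grip_width: 0.688
grasp_force: 67.7
t 30.05 pos [ 532.2 -175.5   48.3] F [ 0.4 -0.5 -1.7] grip 0.688 67.7
turn [-0.0003  0.0004  0.0004] shift after [ 0.0012  0.0001 -0.0067] shift before [ 0.0012  0.0001 -0.0067]
```

```bash
python3 -m inch '.4 0 0 .003 0 0 0;.4 0 0 .0015 0 0 0;.4 0 0 0 0 0 0'; python3 -m inch '.4 0 0 .0015 0 0 0;.4 0 0 .001 0 0 0;.4 0 0 0 0 0 0'; python3 -m inch '.4 0 0 .0012 0 0 0;.4 0 0 0 0 0 0'
```

```text
clock: 30.42
tool_pos: [531.8, -175.4, 43.1]
tcp_rot: [-0.0, -0.069, 0.998, 0.0]
contact_force: [-0.6, -0.9, -2.4]
grip_width: 0.683
grasp_force: 67.7
clock: 30.8
tool_pos: [531.8, -175.4, 40.7]
tcp_rot: [-0.0, -0.069, 0.998, 0.0]
contact_force: [0.4, -0.3, -2.9]
grip_width: 0.685
grasp_force: 67.7
clock: 31.05
tool_pos: [531.9, -175.4, 39.6]
tcp_rot: [-0.0, -0.069, 0.998, 0.0]
contact_force: [0.2, 0.1, -2.9]
grip_width: 0.682
grasp_force: 67.7
```

```bash
python3 -m inch '.4 0 0 .001 0 0 0;.4 0 0 0 0 0 0'; python3 -m inch '.4 0 0 .001 0 0 0;.4 0 0 0 0 0 0'
```

```text
clock: 31.3
tool_pos: [531.8, -175.4, 38.6]
tcp_rot: [-0.0, -0.069, 0.998, 0.0]
contact_force: [0.2, -0.0, -2.3]
grip_width: 0.683
grasp_force: 67.7
clock: 31.55
tool_pos: [532.0, -175.5, 37.7]
tcp_rot: [-0.0, -0.069, 0.998, 0.0]
contact_force: [0.3, 0.3, -2.3]
grip_width: 0.682
grasp_force: 67.8
```

```bash
python3 -m inch '.4 0 0 .001 0 0 0;.4 0 0 0 0 0 0'; python3 -m inch '.4 0 0 .0008 0 0 0;.4 0 0 0 0 0 0'
```

```text
clock: 31.8
tool_pos: [532.0, -175.5, 37.6]
tcp_rot: [0.0, -0.069, 0.998, -0.0]
contact_force: [-2.0, 0.8, 4.9]
grip_width: 0.684
grasp_force: 68.6
clock: 32.05
tool_pos: [532.0, -175.5, 37.6]
tcp_rot: [0.0, -0.069, 0.998, -0.0]
contact_force: [-3.5, 1.3, 10.5]
grip_width: 0.684
grasp_force: 69.1
```

```bash
python3 -m inch '.4 0 0 -.0009 0 0 0;.4 -.002 0 0 0 0 0;.4 -.002 0 0 0 0 0;.4 -.002 0 0 0 0 0;.4 -.001 0 0 0 0 0'; python3 -m inch '.4 -.001 0 0 0 0 0;.4 -.001 0 0 0 0 0'; python3 go.py 541.6 -174.3 37.6 .1375 0 f
```

```text
clock: 32.67
tool_pos: [536.8, -174.8, 37.6]
tcp_rot: [-0.002, -0.069, 0.998, 0.0]
contact_force: [-7.6, -2.3, 11.9]
grip_width: 0.682
grasp_force: 69.2
clock: 32.92
tool_pos: [538.7, -174.5, 37.6]
tcp_rot: [-0.002, -0.069, 0.998, 0.0]
contact_force: [-8.8, -0.7, 10.4]
grip_width: 0.684
grasp_force: 69.2
t 32.92 pos [ 538.7 -174.5   37.6] F [-8.8 -0.7 10.4] grip 0.684 69.2
turn [ 0.0004 -0.0047  0.0009] shift after [-0.0029 -0.0002  0.    ] shift before [-0.0029 -0.0002 -0.    ]
```

```bash
python3 -m inch '.4 -.001 0 0 0 0 0;.4 -.001 0 0 0 0 0'; python3 -m inch '.4 -.001 0 0 0 0 0;.4 -.001 0 0 0 0 0'
```

```text
clock: 33.17
tool_pos: [540.7, -174.3, 37.6]
tcp_rot: [-0.002, -0.069, 0.998, 0.0]
contact_force: [-8.6, -1.5, 11.2]
grip_width: 0.683
grasp_force: 69.2
clock: 33.42
tool_pos: [542.7, -174.0, 37.6]
tcp_rot: [-0.002, -0.069, 0.998, 0.0]
contact_force: [-7.7, -0.2, 9.5]
grip_width: 0.682
grasp_force: 69.2
```

```bash
python3 -m inch '.4 -.001 0 0 0 0 0;.4 -.001 0 0 0 0 0'; python3 -m inch '.4 -.001 0 0 0 0 0;.4 -.001 0 0 0 0 0'
```

```text
clock: 33.67
tool_pos: [543.5, -173.9, 37.6]
tcp_rot: [-0.004, -0.069, 0.998, 0.0]
contact_force: [-13.2, -2.4, 13.8]
grip_width: 0.684
grasp_force: 69.6
clock: 33.92
tool_pos: [543.5, -173.8, 37.6]
tcp_rot: [-0.006, -0.07, 0.998, 0.0]
contact_force: [-17.9, -4.5, 17.4]
grip_width: 0.684
grasp_force: 70.0
```

Contact with the fence. Relieve, release, lift and look.

```bash
python3 -m inch '.4 .0015 0 -.0008 0 0 0;.72 0 0 0 0 0 0;.8 0 0 0 0 0 0;1 0 0 0 0 0 0;1 0 0 0 0 0 0;1 0 0 0 0 0 0;1 0 0 -.02 0 0 0;1 0 0 -.05 0 0 0;1 .04 0 -.05 0 0 0;1 .05 0 -.03 0 0 0;1 .06 0 0 0 0 0;1 .06 0 0 0 0 0;1 0 0 0 0 0 0;1 0 0 0 0 0 0'
python3 - <<'E'
from seg import *
M=R.from_euler('Z',.1365).as_matrix()
seg('blue',np.array([541.2,-174.9,54.]),M[:,2],M[:,0],M[:,1])
d=np.load('last.npy')
a=crop(None,d,130,180,250,204,3)
t=viewer.capture("top")["pixels"];s=viewer.capture("scene")["pixels"]
print(a.shape)
b=cv2.resize(crop(None,t,284,138,80,80,3.2),(240,240)) ;c=crop(None,s,265,130,105,100,2.4)
out=np.zeros((600,800,3),np.uint8); a=cv2.resize(a,(540,440)); out[:440,:540]=a; out[:240,545:785]=b; out[245:245+c.shape[0],545:545+c.shape[1]]=c
cv2.imwrite("pics/fin.png",out)
E
```

```text
clock: 35.67
tool_pos: [341.0, -202.4, 186.9]
tcp_rot: [0.001, -0.069, 0.998, -0.0]
contact_force: [-1.0, -0.4, 0.6]
grip_width: 0.996
grasp_force: 0.0
128 px [395 217] [432 247] rect [[-166.8000030517578, 202.60000610351562], [-165.1999969482422, 148.10000610351562], [-127.69999694824219, 149.1999969482422], [-129.3000030517578, 203.60000610351562]] [37.5 54.5] 1.63
125 px [232 310] [282 325] rect [[-54.0, 29.899999618530273], [-53.900001525878906, -28.899999618530273], [-30.399999618530273, -28.799999237060547], [-30.600000381469727, 30.0]] [23.4 58.8] 0.12
72 px [396 226] [410 252] rect [[-160.10000610351562, 167.39999389648438], [-156.1999969482422, 149.6999969482422], [-121.5, 157.3000030517578], [-125.4000015258789, 175.0]] [35.5 18.1] 12.33
(612, 750, 3)
```

View pics/fin.png

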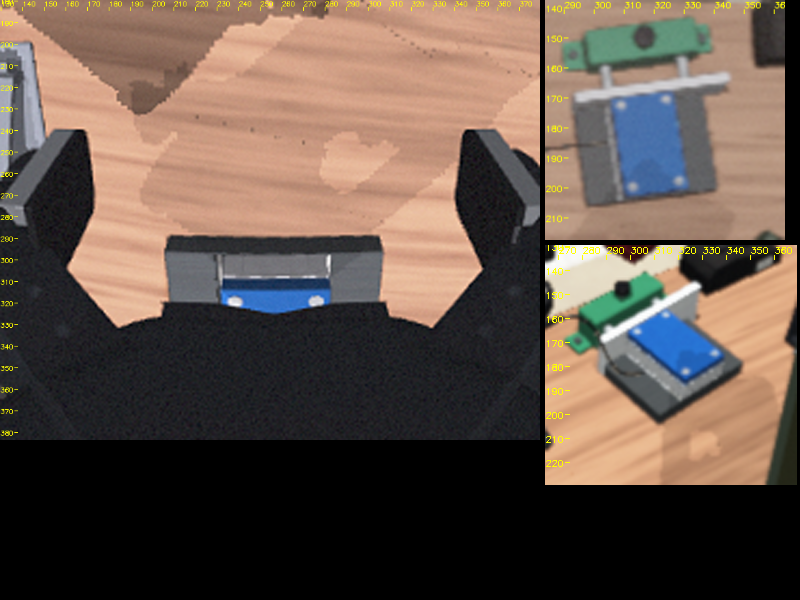

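Run:
```python
from h import *
from workcell import viewer
M=R.from_euler('Z',.1365).as_matrix();C=np.array([541.2,-174.9,0])
for n in('top','scene'):
    p=viewer.capture(n)['pixels'];h=cv2.cvtColor(p,cv2.COLOR_RGB2HSV).astype(int)
    m=((h[...,0]>100)&(h[...,0]<125)&(h[...,1]>90)).astype(np.uint8)
    for c in cv2.findContours(m,0,cv2.CHAIN_APPROX_NONE)[0]:
        if cv2.contourArea(c)<150: continue
        q=np.array([M.T@(unproj(n,uv,54)-C) for uv in c[:,0]])[:,:2]
        r=cv2.minAreaRect(q.astype(np.float32)); 
        if abs(np.array(r[0])).max()<150: print(n,np.round(r[0],1),np.round(r[1],1),round(r[2],1))
    m2=((h[...,2]<105)&(h[...,1]<60)&(h[...,2]>30)).astype(np.uint8)
    for z,pts in((20,[(48,65),(48,-65),(-48,-65),(-48,65)]),): print(n,proj(n,[C+M@[x,y,z] for x,y in pts]).round(1).tolist())
```

```text
top [-0.1  3.5] [94.7 60.7] 0.2
top [[293.8, 174.2], [337.3, 168.9], [342.3, 200.8], [298.3, 206.2]]
scene [-4.3  1.2] [100.2  68.1] 0.3
scene [[287.8, 179.6], [322.6, 159.4], [346.5, 178.3], [311.2, 200.3]]
```

```bash
python3 -c "
from workcell import workorder;print(workorder.job_done())"
```

```text
the job is handed in; nothing more can be done
None
```

The job is handed in at about 36 s: the base plate is flush against the fence, the frame lies flat between the white lines and the cover sits squarely on it. Each was slid back to the fence by touch, and the robot is clear of everything; I did not re-measure the wax block, gauge and tester.

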